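# Load a spring stand with a two-piece hanging chain

## Task

Load the spring stand for calibration: hang the ladder-shaped steel link by its upper loop in the saddle of the stand's sprung hook and let go of it, then hang the C-shaped weight by its roof-shaped hook from the link's lower loop, so that both hang straight and still. Let each piece's weight down slowly until the spring carries all of it before you let go: the hook must never drop, spring back or move faster than about 5 cm a second, and never be pulled or pressed much harder than the hanging pieces pull. Leave the bottle, the beaker and the spare brass weight where they are.

Things in the scene. Friction and masses are not known exactly. Their poses are not given: they have to be found in the camera images.
- stand: Fixed spring stand: grey base plate 140 x 110 x 14 mm, upright steel column (radius 21 mm, 182 mm high) 100 mm along the stand's +x. Origin on the bench under the hook's saddle; +x points from saddle to column. Its yaw is within 0.3 rad, so the hook's free tip (-x) points roughly to the robot.
- hook: The stand's sprung hook: an 18 mm wide steel blade from the column, ending in a V trough (saddle) open upwards, running along y. Origin: middle of an 8 mm bar seated in it, 265 mm above the bench unloaded; axes as the stand's. Slides only straight down on a soft spring (120 N/m, damping 2 N s/m, travel 80 mm) and sinks by whatever is hung on it.
- hook_tip (a point): Top of the hook's free end, 20 mm along -x and 10 mm above the seated bar's middle. The trough's 35 deg flanks (plates 6 mm thick) reach 25 mm either side of its middle and 11 mm below the origin; behind it the arm's top is 10 mm, the block on the column (34 mm square) 18 mm above the origin.
- link: Loose steel link like a short ladder, under 0.25 kg: two upright flat bars (16 x 6 x 108 mm, 62 mm apart along y), joined by 8 mm round bars along y at heights 104 and 8 mm and a 12 mm square bar at 50 mm. Upper loop 56 wide x 44 mm high, lower loop 56 x 32 mm. Origin: centre of its underside, z up. It starts upright in the rack's groove and is the same turned by half a turn.
- link_tab (a point): Grip point on the link's flat tab, 138 mm above its origin: the tab is 22 mm in x, 10 mm thick in y, 106 to 154 mm high, over the middle of the top bar.
- link_top (a point): Middle of the link's top bar (104 mm above the link's origin). Two round beads on the bar (radius 8 mm, centres 18.5 mm either side of the middle) keep it centred on the 18 mm wide saddle, with about 2.5 mm play each way.
- link_low (a point): Middle of the link's bottom bar, the lower bar of the lower loop (8 mm above the link's origin). Two round beads on it (radius 8 mm, centres 16 mm either side of the middle) keep the weight's 14 mm wide hook between them, with about 2 mm play each way.
- weight: Loose C-shaped steel weight, under 0.5 kg, standing on its disc (radius 24, 24 mm high, centre at x = +10 mm). A flat arm goes to x = -75 mm, a stem rises there, an upper arm (75 to 82 mm high) returns to a roof-shaped hook over the disc. Origin: underside, below the hook's peak; z up, +x from tab to hook, at the start roughly away from the robot. To hang it, +x must point to the column.
- weight_notch (a point): Middle of an 8 mm bar seated in the weight's hook, 85 mm above its origin. The hook: inverted V open downwards, along y, 14 mm wide, 35 deg flanks, inside peak at 90 mm, outside at 95 mm, ends at x = +-19 mm, 74 mm high. Below it 45 mm are free.
- weight_tab (a point): Grip point on the weight's flat tab, 118 mm above its origin at x = -75 mm: the tab is 22 mm in x, 10 mm thick in y, 82 to 136 mm high. The centre of mass lies nearly under the hook's peak, so the tab twists in the grip with up to 0.4 N m: grip firmly.
- rack: Fixed wooden rack 60 x 100 x 24 mm with a groove 20 mm wide and 14 mm deep along its y in which the link stands. Origin: centre of its underside.
- bottle: Bystander: amber bottle, radius 30 mm, 130 mm high. Origin: centre of its underside.
- beaker: Bystander: glass beaker, radius 32 mm, 80 mm high. Origin: centre of its underside.
- spare: Bystander: small brass weight with a knob, radius 22 mm, 52 mm high. Origin: centre of its underside.
Not all that is in view belongs to the job. Leave any green or red look-alike of the link alone.

How it is judged:
On the way, in this order (a step that is already met when the one before it is completed fails the run):
1. the link hangs from the stand's hook by its upper loop, let go (distance between link_top and hook below 0.01 m and contact force between link and hook above 0.5 N and angle between link's own z axis and vertical below 0.2 rad and contact force between the fingers and link below 0.05 N), for 0.2 s.
2. the weight hangs from the link's lower loop, the link still on the hook (distance between link_top and hook below 0.01 m and contact force between link and hook above 0.5 N and angle between each of link, weight's own z axis and vertical below 0.2 rad and distance between weight_notch and link_low below 0.01 m and contact force between weight and link above 1 N and height (world z) of weight above 0.015 m), for 0.2 s.
At the end, for the whole second after the job is handed in: Link's top bar in the hook's saddle (middles within 10 mm), weight's roof hook on the link's bottom bar (within 10 mm of its middle), each carried by the piece above, the weight clear of the bench, both within 0.2 rad of upright, still (below 0.04 m/s) and released (all of step 2 and linear speed of each of link, weight below 0.04 m/s); the robot touches nothing.
It fails at once if the sprung hook drops, springs back or is jerked (moves faster than 0.07 m/s) (linear speed of hook above 0.07 m/s).
It fails at once if the hook is pulled down much farther than the hanging pieces pull it (more than 70 mm) (height (world z) of hook below 0.195 m).
It fails at once if the weight is pressed on the link with more than 9 N (contact force between weight and link above 9 N).
It fails at once if the link is pressed on the hook with more than 12 N (contact force between link and hook above 12 N).
It fails at once if a bystander is moved more than 30 mm (distance of any of bottle, beaker, spare from where it was at the start of the episode above 0.03 m).
It also fails if it takes over 72 s, if anything falls off the work surface, if the arm or the gripper's body presses on something with over 40 N, if the wrist force passes 120 N, or if a joint passes its speed limit or range.

## Robot

A 6-joint arm with a two-finger parallel gripper is mounted at the origin on the work surface. World frame = base frame: x ahead of the robot, y to its left, z up, the work surface at z = 0. Lengths are in m, angles in rad, forces in N, time in s.
With the tool pointing down it reaches from about 0.35 to 0.85 m from the base axis. Payload 8.1 kg.
Tool frame: the origin (TCP) lies at the very end of the fingers, on their centre line; the grasp point (between the pads) lies 19 mm behind it; x points along the fingers, y is the direction in which the jaws open and shut, and the axes are right-handed (so a half turn about x gives the same grasp; the last joint's range is limited). The gripper opens to 85 mm and grips with 20 to 120 N. Pads are 22 mm wide; open, the fingers measure 114 mm over their backs; the gripper's body (76 mm by 85 mm) begins 54 mm behind the grasp point. The pads swing forward as they close: fully open they stand 13 mm farther back than shut.
Start: joints at [1.074, 0.13, 1.488, -0, 1.523, -0.085], TCP at [0.24, 0.55, 0.231] pointing down, gripper open.
Joint ranges: [-2.96, 2.96], [-0.89, 2.26], [0.02, 2.5], [-1.34, 4.48], [0, 2.73], [-2.66, 2.66]. Speed limits (rad/s): [2.39, 2.39, 2.79, 3.14, 3.14, 3.14].

## Interface

Orientations are given as a rotation vector (axis times angle).
In Python, from workcell import move_to, servo_line, move_joints, command_gripper, hold, inverse_kinematics, read_state, get_image, Unreachable, hand_in, look_for, mark_of gives the robot as it stands. Calls block until the motion is done:
- move_to(position, orientation): joint-space move of the TCP to a pose.
- servo_line(position, v=0.15, attitude=None, stop_force=None): straight line of the TCP; attitude=None keeps the orientation; v is the mean speed in m/s. With stop_force (N) it stops when the force on the tool has changed by that much, and returns True; else False.
- move_joints(angles): joint-space move.
- command_gripper(opening, force=None): opening from 0.0 (shut) to 1.0 (fully open); force is the grip in N (None keeps the last); returns when the fingers have stopped.
- hold(seconds).
- inverse_kinematics(position, orientation): joint angles nearest the present ones, or None.
- read_state(): the state.
- get_image(name): name is "scene" or "top"; returns a dict with "image" (480x640x3 uint8, red, green, blue), "fov_y" (degrees; the focal length in pixels is half the picture's height over the tangent of half this angle, whatever the lens; pixels are square), "cx", "cy" (the principal point, pixels), "view" (4x4, takes a point from world to camera coordinates). Camera axes: x right, y up, looking along -z (the intrinsics and any distortion apply to the point x, -y, -z); pixel columns grow to the right and rows downward; lengths in m; the calibration is good to about 2 mm. A picture is of the moment at which its call begins. There is no depth.
A pose or a line that the arm cannot do raises Unreachable and nothing moves.
- hand_in(): hands the job in, once; it reports no verdict.
Trained networks look in the newest picture that a camera, given by its name, has taken for a name from the list of things; names that differ only in an ending like _2 or _b are one class to them, and where a whole thing is asked for, a point or a joint stands for the part that bears it (a point fixed in the world has none). Each returns a list of dicts, best first, with "conf" (0 to 1); they miss things now and then, are a little off and sometimes report something else, mostly with a low value. They report only what shows in the picture. A call takes as long as a camera call. They do not tell look-alikes from the thing itself.
- look_for(camera, name): "xyz" ([x, y, z] in m, in world coordinates, good to about 4 mm: the middle of the surface that is visible of it).
- mark_of(camera, name): "xyz" ([x, y, z] in m, in world coordinates, good to about 4 mm: a listed point, or the origin of a listed thing).
The state is a dict: "clock": time; "joint_positions": joint angles; "joint_velocities": joint speeds; "joint_efforts": joint torques, N m; "tool_pos": TCP position; "tcp_rot": TCP orientation; "ft_force": force on the tool from outside, world axes, zero at the start; "ft_torque": the same for the moment, N m; "opening": opening from 0.0 (shut) to 1.0 (fully open).
Only numpy, scipy, OpenCV 4.12 (cv2) and the standard library are available. Lean on these libraries where they do the work, as an engineer would, in place of code of your own. Each camera call takes 0.05 s, during which the arm holds its last target. There are 200 camera calls.

## Working session

There is one attempt and no reset: what is moved stays moved. The work goes in short steps, each a Python script; the robot and the scene stay as the last script left them, time stands still between calls to the robot, and variables do not carry over. Pictures are saved under pics/ and viewed, about 8 in all and at most 12, crops included, and the job is handed in when it is done.

```bash
mkdir -p pics; ls; python3 - <<'E'
from workcell import *
import cv2
for c in ("scene","top"):
    d=get_image(c); cv2.imwrite(f"pics/{c}0.png",d["image"][:,:,::-1]); print(c,d["fov_y"],d["cx"],d["cy"],d["view"].tolist() if hasattr(d["view"],"tolist") else d["view"],[k for k in d if k!="image"])
    for n in ("stand","hook","hook_tip","link","link_tab","link_top","link_low","weight","weight_notch","weight_tab","rack","bottle","beaker","spare"):
        print(n,[( [round(v,3) for v in m["xyz"]],round(m["conf"],2)) for m in mark_of(c,n)][:3])
s=read_state();print(s["clock"],s["tool_pos"],s["tcp_rot"],s["opening"])
E
```

```text
pics
scene 43.491774332737045 318.5491982805202 239.7737507875155 [[0.47771413130407087, 0.8784057817614118, 0.013874124135235495, -0.22338544814526642], [-0.6375500670779661, 0.33577481929380404, 0.6933867482848906, 0.2494172734401936], [0.6044163471658238, -0.34008609688773833, 0.7204320411963824, -1.7207478019883562], [0.0, 0.0, 0.0, 1.0]] ['fov_y', 'cx', 'cy', 'view']
stand [([0.628, 0.052, 0.002], 0.88), ([0.377, 0.048, -0.004], 0.71)]
hook [([0.547, -0.253, 0.149], 0.67), ([0.631, 0.049, 0.266], 0.56)]
hook_tip [([0.609, 0.048, 0.276], 0.86), ([0.629, 0.051, 0.265], 0.48)]
link [([0.553, -0.368, -0.002], 0.85), ([0.544, -0.255, 0.0], 0.74), ([0.571, -0.117, 0.0], 0.73)]
link_tab [([0.549, -0.254, 0.148], 0.83), ([0.561, -0.374, 0.139], 0.83), ([0.57, -0.115, 0.14], 0.72)]
link_top [([0.566, -0.119, 0.107], 0.74), ([0.547, -0.255, 0.116], 0.72), ([0.556, -0.373, 0.102], 0.66)]
link_low [([0.548, -0.257, 0.016], 0.93), ([0.567, -0.118, 0.008], 0.79), ([0.56, -0.374, 0.009], 0.77)]
weight [([0.551, 0.238, 0.001], 0.92)]
weight_notch [([0.55, 0.24, 0.089], 0.73), ([0.546, -0.255, 0
[... 860 characters left out ...]
-0.259, 0.114], 0.59)]
link_top [([0.552, -0.372, 0.108], 0.93), ([0.563, -0.117, 0.105], 0.91), ([0.546, -0.26, 0.112], 0.65)]
link_low [([0.545, -0.26, 0.019], 0.82), ([0.564, -0.12, 0.007], 0.76), ([0.556, -0.372, 0.007], 0.58)]
weight [([0.553, 0.243, -0.001], 0.86), ([0.614, 0.043, 0.274], 0.2)]
weight_notch [([0.552, 0.235, 0.086], 0.61)]
weight_tab [([0.483, 0.26, 0.119], 0.6)]
rack [([0.546, -0.255, 0.007], 0.63), ([0.485, 0.262, 0.119], 0.28), ([0.725, 0.201, 0.001], 0.2)]
bottle [([0.715, -0.229, 0.005], 0.81)]
beaker [([0.729, 0.199, -0.002], 0.81)]
spare [([0.383, 0.044, 0.002], 0.62)]
1.5 [0.24012965 0.54985529 0.23130235] [ 0.32299984  1.54657698 -0.3230148 ] 1.0026059619821774
```

View pics/scene0.png

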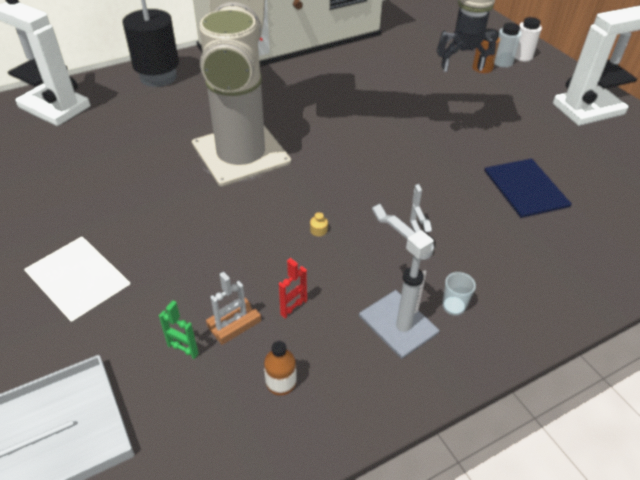

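View pics/top0.png

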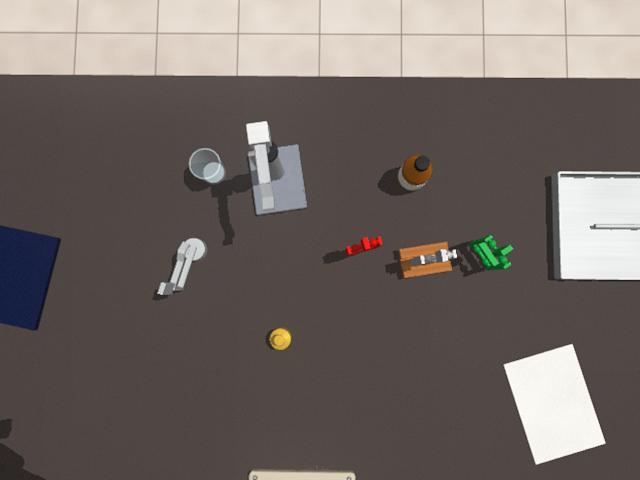

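The steel link stands in the orange rack (top ~(430,258)), between the red (365,245) and green (490,252) look-alikes. The weight is at (185,265) and the stand at (275,180) with its white block at (259,132). I'll crop closer to measure the yaws.

```bash
cat > h.py <<'E'
from workcell import *
import numpy as np, cv2
from scipy.spatial.transform import Rotation as R
def cam(c):
    d=get_image(c); V=np.array(d["view"]); f=240/np.tan(np.radians(d["fov_y"]/2)); return d["image"],V,f,d["cx"],d["cy"]
def ray(K,u,v,z):
    _,V,f,cx,cy=K; d=V[:3,:3].T@np.array([(u-cx)/f,-(v-cy)/f,-1]); o=-V[:3,:3].T@V[:3,3]
    return o+d*(z-o[2])/d[2]
def proj(K,p):
    _,V,f,cx,cy=K; q=V[:3,:3]@np.asarray(p)+V[:3,3]; return cx-f*q[0]/q[2], cy+f*q[1]/q[2]
def down(yaw):  # tool x down, jaws (tool y) along world direction yaw
    y=np.array([np.cos(yaw),np.sin(yaw),0]); x=np.array([0,0,-1.]); return R.from_matrix(np.c_[x,y,np.cross(x,y)]).as_rotvec()
def crop(im,u,v,w,h,s): return cv2.resize(im[v:v+h,u:u+w],None,fx=s,fy=s,interpolation=cv2.INTER_CUBIC)[:,:,::-1]
def marks(n,cams=("top","scene")):
    out=[]
    for c in cams:
        get_image(c); out.append([(np.round(m["xyz"],4).tolist(),round(m["conf"],2)) for m in mark_of(c,n)][:3])
    return out
E
python3 - <<'E'
from h import *
K=cam("top"); im=K[0]; S=cam("scene")[0]
g=np.vstack([np.hstack([crop(im,235,118,100,75,4),crop(im,235,158,100,75,4)]),np.hstack([crop(im,145,226,100,75,4),crop(im,385,220,100,75,4)])])
cv2.imwrite("pics/c1.png",g)
hsv=cv2.cvtColor(im,cv2.COLOR_RGB2HSV); m=cv2.inRange(hsv,(5,120,100),(20,255,255)); m[:, :395]=0; m[:220]=0
p=cv2.findNonZero(m); b=cv2.boxPoints(cv2.minAreaRect(p)); print(b.tolist()); print([ray(K,*q,.024).round(4).tolist() for q in b])
E
```

```text
[[398.1622009277344, 248.97299194335938], [446.9729919433594, 240.83786010742188], [451.8108215332031, 269.8648986816406], [403.0000305175781, 278.0000305175781]]
[[0.5659, -0.1968, 0.024], [0.5839, -0.2985, 0.024], [0.5235, -0.3079, 0.024], [0.5056, -0.2067, 0.024]]
```

View pics/c1.png

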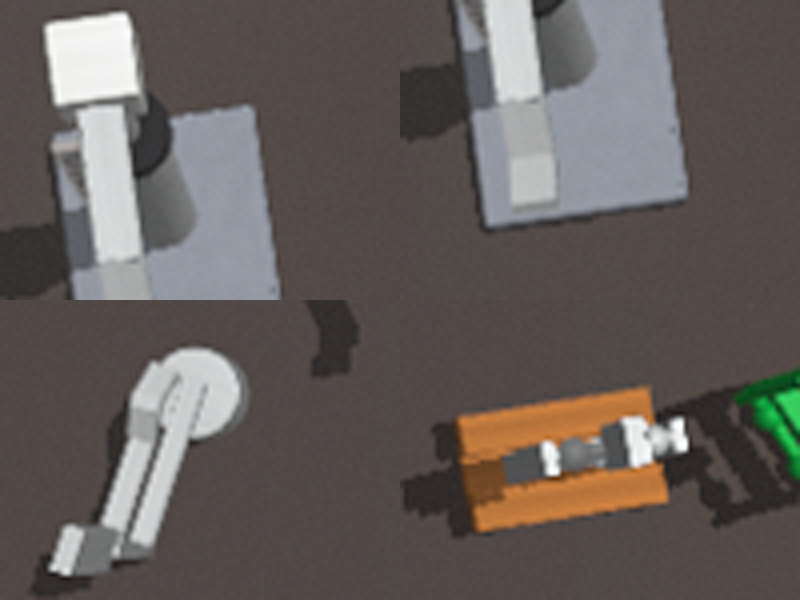

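```bash
cat >> h.py <<'E'
def box(x0,x1,y0,y1,z0,z1): return np.array([[x,y,z] for x in (x0,x1) for y in (y0,y1) for z in (z0,z1)])/1e3
LINK=[box(-8,8,s*31-3,s*31+3,0,108) for s in(-1,1)]+[box(-11,11,-5,5,106,154),box(-4,4,-28,28,100,108),box(-4,4,-28,28,4,12),box(-6,6,-28,28,44,56)]
WEIGHT=[box(-86,-64,-5,5,82,136),box(-75,-15,-7,7,75,82)]
STAND=[box(-20,20,-9,9,275,275),box(20,83,-9,9,275,275),box(83,117,-17,17,283,283),box(0,0,-9,9,260,260)]
def pose(M,o,yaw): c,s=np.cos(yaw),np.sin(yaw); A=np.array([[c,-s,0],[s,c,0],[0,0,1]]); return [m@A.T+np.array(o) for m in M]
def overlay(im,K,M,u,v,s,col):
    for m in M:
        P=[(np.array(proj(K,p))+.5-[u,v])*s for p in m]
        for i in range(8):
            for b in (1,2,4):
                if not i&b: cv2.line(im,tuple(np.int32(P[i])),tuple(np.int32(P[i|b])),col,1,cv2.LINE_AA)
E
python3 - <<'E'
from h import *
K=cam("top"); P=lambda pt,z:ray(K,*pt,z)
# base plate corners
q=[P(p,.014) for p in [(256.25,214),(306.75,206.3),(298.25,144.75),(248.25,153)]]
for a in q: print(a.round(4))
ang=lambda a,b: np.arctan2(b[1]-a[1],b[0]-a[0])
print("yaw",ang(q[0],q[3]),ang(q[1],q[2]),ang(q[1],q[0])-np.pi/2)
L=lambda x,y,z:P((235+x/4,118+y/4),z); 
print("arm",ang(L(95,258,.275),L(78,108,.275)),ang(L(147,258,.275),L(125,105,.275)))
t=P((235+(510+555)/2/4-100,158+153/4),.260);print("trough",t)
e=P((235+(515+555)/2/4-100,158+181/4),.275);print("x",e)
W=lambda x,y,z:P((145+x/4,226-75+y/4),z)
o=np.mean([m["xyz"][:2] for c in("top",) for m in [[get_image(c),mark_of(c,"hook")][1][0]]],0);print(o)
G=[]
yS=.14; oS=(.6295,.0515,0); oL=(.546,-.257,.010); oW=(.5525,.239,0)
for c,regs in (("top",[(STAND,oS,yS,235,118),(LINK,oL,.168,385,220),(WEIGHT,oW,-.33,145,226)]),("scene",[(STAND,oS,yS,360,180),(LINK,oL,.168,190,262),(WEIGHT,oW,-.33,370,190)])):
    K=cam(c)
    for M,o,y,u,v in regs:
        g=np.ascontiguousarray(crop(K[0],u,v,66,75,4)); overlay(g,K,pose(M,o,y),u,v,4,(0,0,255)); G.append(g)
cv2.imwrite("pics/c2.png",np.vstack([np.hstack(G[:3]),np.hstack(G[3:])]))
E
```

```text
[0.6383 0.1028 0.014 ]
[ 0.6558 -0.0044  0.014 ]
[0.7893 0.0157 0.014 ]
[0.7704 0.123  0.014 ]
yaw 0.15114065888091094 0.1492032904796729 0.16159622131632911
arm 0.13273927209452088 0.16004614935431682
trough [0.63110072 0.04645994 0.26      ]
x [0.61714747 0.04330783 0.275     ]
[0.6268 0.0571]
```

View pics/c2.png

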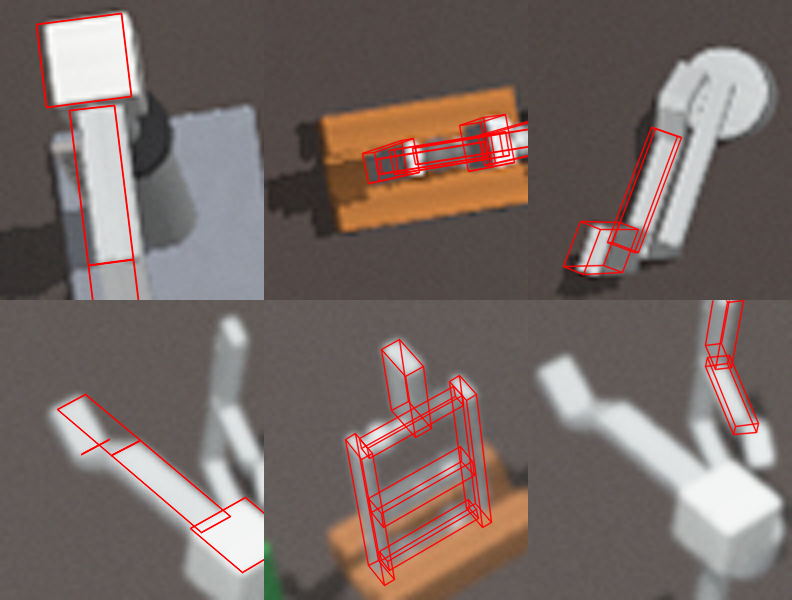

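Link overlay fits in both views; stand needs about −4 mm in y, and its yaw is 0.15. Next I grasp the link.

```bash
python3 - <<'E'
from h import *
oL=np.array([.546,-.2575,.010]); yaw=.168
for s in (1,-1):
    for p,y in ((oL+[0,0,.119],yaw),([.63,.0475,.3],.15),([.48,.263,.1],-.33),([.55,.03,.3],.15)):
        j=inverse_kinematics(np.array(p),down(y+s*np.pi/2)); print(s,None if j is None else np.round(j,2))
s=read_state(); print(R.from_rotvec(s["tcp_rot"]).as_matrix()[:,1])
E
```

```text
1 [-0.53  0.21  1.59 -0.    1.34 -2.26]
1 [-0.01  0.2   1.29 -0.    1.65 -1.73]
1 [ 0.41  0.09  1.78 -0.    1.27 -0.83]
1 [-0.04 -0.02  1.52 -0.    1.64 -1.76]
-1 [-0.53  0.21  1.59  0.    1.34  0.88]
-1 [-0.01  0.2   1.29 -0.    1.65  1.41]
-1 [0.41 0.09 1.78 0.   1.27 2.31]
-1 [-0.04 -0.02  1.52 -0.    1.64  1.38]
[ 4.00201584e-01  9.16427134e-01 -2.93738060e-06]
```

```bash
python3 - <<'E'
from h import *
oL=np.array([.546,-.2575,.010]); a=down(.168-np.pi/2)
move_to([.24,.55,.42],read_state()["tcp_rot"])
command_gripper(.5,60)
move_to([.546,-.2575,.36],a)
servo_line(oL+[0,0,.119+.05])
hold(.4); F=[read_state()["ft_force"] for _ in range(3)]; print("F0",np.round(F,3))
servo_line(oL+[0,0,.119],v=.06)
command_gripper(0,60)
s=read_state(); print(s["opening"],s["ft_force"].round(2))
servo_line(oL+[0,0,.119+.04],v=.05); hold(.4)
s=read_state(); print(s["opening"],s["ft_force"].round(3),s["ft_torque"].round(3),s["clock"])
servo_line(oL+[0,0,.32],v=.15); hold(.3)
s=read_state(); print(s["ft_force"].round(3),s["ft_torque"].round(3),s["clock"])
# pre-insert: link_top 70mm before saddle, 22 mm above
oS=np.array([.6305,.0475]); y=.15; d=np.array([np.cos(y),np.sin(y)])
p=np.r_[oS-.07*d,.265+.022+.015]
servo_line(np.r_[p[:2],.329],v=.2,attitude=down(y-np.pi/2)); servo_line(p,v=.1); hold(.3)
s=read_state(); print(s["tool_pos"],s["clock"],s["ft_force"].round(3))
G=[]
for c,u,v,w,h in (("top",230,110,100,130),("scene",340,150,100,130)):
    K=cam(c); g=np.ascontiguousarray(crop(K[0],u,v,w,h,4)); overlay(g,K,pose(STAND,[*oS,0],y),u,v,4,(0,0,255)); overlay(g,K,pose(LINK,[*p[:2],s["tool_pos"][2]-.119],y),u,v,4,(0,255,0)); G.append(g)
cv2.imwrite("pics/c3.png",np.hstack(G))
E
```

```text
F0 [[-0.011  0.172 -0.269]
 [-0.011  0.172 -0.269]
 [-0.011  0.172 -0.269]]
0.10627337450937102 [-0.53 -1.06  2.35]
0.1085218703430261 [ 0.928 -0.375 -0.498] [-0.013  0.083 -0.014] 10.6333
[-1.392 -0.298 -0.986] [-0.022 -0.006 -0.016] 12.1583
[0.56158837 0.03701568 0.30269628] 14.5 [-0.62   0.116 -1.572]
```

View pics/c3.png

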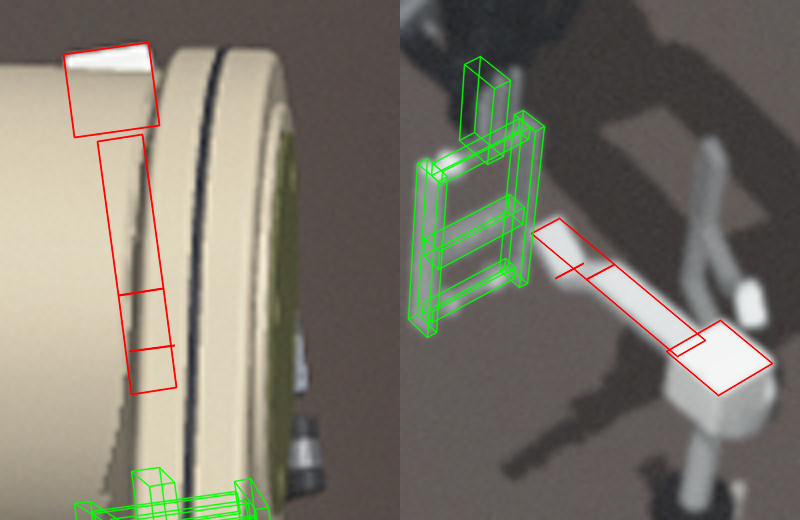

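```bash
python3 - <<'E'
from h import *
oS=np.array([.6305,.048]); y=.15
p=np.r_[oS,.302]
print(servo_line(p,v=.05,stop_force=6)); hold(.4)
s=read_state(); print(s["tool_pos"],s["clock"],s["ft_force"].round(3)); print(marks("link_top",("scene",)),marks("hook",("scene",)),marks("hook_tip",("scene",)))
K=cam("scene"); u,v,w,h=355,160,90,100; A=crop(K[0],u,v,w,h,4.4); g=np.ascontiguousarray(A); overlay(g,K,pose(STAND,[*oS,0],y),u,v,4.4,(0,0,255)); overlay(g,K,pose(LINK,[*s["tool_pos"][:2],s["tool_pos"][2]-.119],y),u,v,4.4,(0,255,0))
cv2.imwrite("pics/c4.png",np.hstack([A,g]))
E
```

```text
False
[0.63045066 0.04797703 0.30201517] 16.55 [ 0.262 -0.12  -1.16 ]
[[([0.5576, -0.3689, 0.1037], 0.83), ([0.6303, 0.0496, 0.2835], 0.6), ([0.565, -0.1188, 0.1072], 0.56)]] [[([0.6291, 0.0504, 0.2683], 0.75)]] [[([0.6131, 0.0493, 0.2751], 0.7), ([0.6306, 0.0489, 0.0022], 0.25)]]
```

View pics/c4.png

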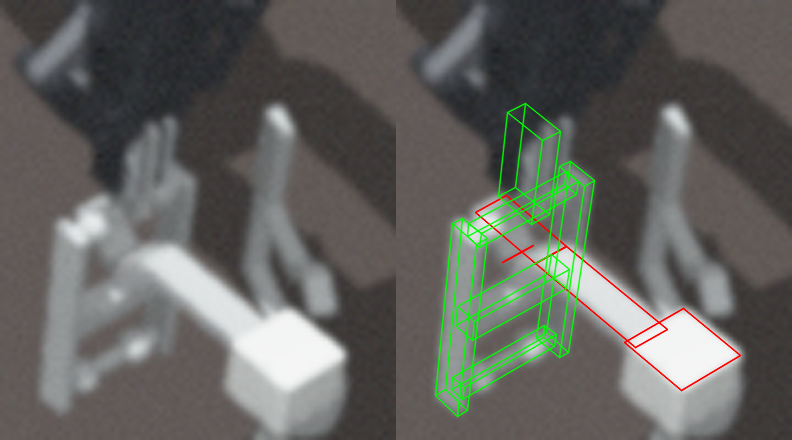

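The blade passes through the upper loop, centred between the uprights. Next I measure the payload and lower.

```bash
cat >> h.py <<'E'
def ft(n=12,dt=.04):
    a=[]
    for _ in range(n): hold(dt); s=read_state(); a.append(np.r_[s["ft_force"],s["ft_torque"]])
    a=np.array(a); return a.mean(0).round(3),a.std(0).round(3)
E
python3 - <<'E'
from h import *
m,sd=ft(); print(m,sd)
for z in (.284,.277,.273,.269,.265):
    p=np.r_[.6305,.048,z]
    servo_line(p,v=.02); m,sd=ft(10); s=read_state(); print(z,s["tool_pos"].round(4),m,sd[:3],s["clock"])
E
```

```text
[ 0.216 -0.177 -0.968 -0.016 -0.004  0.009] [0.554 0.528 0.475 0.029 0.029 0.032]
0.284 [0.6305 0.048  0.284 ] [ 0.033  0.171 -1.318  0.004 -0.011  0.   ] [0.446 0.495 0.453] 18.8667
0.277 [0.6305 0.048  0.2771] [ 0.229  0.205 -0.681  0.043 -0.066 -0.01 ] [0.441 0.496 0.519] 19.7833
0.273 [0.6306 0.048  0.2731] [ 1.528 -0.04  -0.492  0.004 -0.248  0.007] [0.418 0.352 0.409] 20.55
0.269 [0.6305 0.048  0.2691] [ 2.042  0.157  0.098 -0.008 -0.302  0.009] [0.311 0.48  0.427] 21.3167
0.265 [0.6305 0.048  0.2651] [ 2.149 -0.459  0.482 -0.009 -0.346  0.011] [0.439 0.33  0.626] 22.0833
```

Light sideways load of +2 N in x: the bar is bearing on the tip-side flank. I nudge along +x until it vanishes.

```bash
python3 - <<'E'
from h import *
d=np.array([np.cos(.15),np.sin(.15),0])
p0=np.array([.6305,.048,.269]); servo_line(p0,v=.01)
for k in (.0,.0008,.0016,.0024):
    servo_line(p0+k*d,v=.01); m,sd=ft(10,.03); print(k,m,read_state()["clock"])
    if m[0]<.3: break
E
```

```text
0.0 [ 2.277e+00 -2.000e-01  2.000e-03 -1.000e-02 -3.910e-01  1.100e-02] 23.2167
0.0008 [-0.149 -0.072 -0.117 -0.002  0.05   0.015] 23.8
```

```bash
python3 - <<'E'
from h import *
m,_=ft(15,.03); print(m)
command_gripper(0,20); hold(.2); m,_=ft(8,.03); print(m,read_state()["opening"])
for o in (.12,.15,.2,.35): command_gripper(o,20)
hold(.8)
m,_=ft(15,.03); print("empty",m,read_state()["opening"],read_state()["clock"])
d=np.array([np.cos(.15),np.sin(.15),0]); p=np.array(read_state()["tool_pos"])
# straight up clear of the tab
servo_line(p+[0,0,.09],v=.12); m,_=ft(15,.03); print("empty",m)
servo_line(p+[0,0,.12]-.12*d,v=.2)
print(marks("link_top"),marks("link_low"),marks("hook"),read_state()["clock"])
E
```

```text
[-1.181 -0.216 -0.097 -0.016  0.173 -0.003]
[-1.455 -0.323 -0.346 -0.043  0.266  0.026] 0.10888144820846048
empty [ 0.282  0.071 -0.108 -0.007 -0.001 -0.006] 0.3491968948639304 27.225
empty [ 0.133 -0.038 -0.144 -0.007  0.008 -0.002]
[[([0.5536, -0.3715, 0.1042], 0.83), ([0.5628, -0.1174, 0.1057], 0.73)], [([0.5661, -0.1183, 0.1068], 0.96), ([0.5594, -0.3703, 0.1054], 0.91), ([0.6291, 0.0488, 0.2535], 0.68)]] [[([0.564, -0.1202, 0.0086], 0.94), ([0.5523, -0.3708, 0.0053], 0.82)], [([0.5566, -0.3719, 0.009], 0.77), ([0.5705, -0.1168, 0.0075], 0.6), ([0.6355, 0.0497, 0.1577], 0.59)]] [[], [([0.6348, 0.0515, 0.2557], 0.63)]] 29.9917
```

```bash
python3 - <<'E'
from h import *
K=cam("top"); t0=cv2.imread("pics/top0.png")[:,:,::-1]; K=(t0,)+K[1:]
t=ray(K,145+68/4,226+250/4,.136); dd=ray(K,145+200/4,226+93/4,.024)
v=dd-t; yaw=np.arctan2(v[1],v[0]); print(t,dd,np.hypot(v[0],v[1]),yaw)
u_=np.array([np.cos(yaw),np.sin(yaw)]); mid=(t+dd)[:2]/2; o=mid+ (75-42.5)/1e3*u_; print("o",o,"tab",o-.075*u_)
for c in("top","scene"):
    for n in ("weight","weight_notch","weight_tab"):
        get_image(c); print(c,n,[(np.round(m["xyz"],4).tolist(),round(m["conf"],2)) for m in mark_of(c,n)][:1])
a=np.linspace(0,2*np.pi,40)
G=[]
for KK,u,vv,w,h in ((K,145,226,70,75),(cam("scene"),380,170,80,75)):
    g=np.ascontiguousarray(crop(KK[0],u,vv,w,h,5)); overlay(g,KK,pose(WEIGHT,[*o,0],yaw),u,vv,5,(0,0,255))
    D=pose([np.c_[.01+.024*np.cos(a),.024*np.sin(a),0*a+.024]],[*o,0],yaw)[0]
    cv2.polylines(g,[np.int32([(np.array(proj(KK,q))+.5-[u,vv])*5 for q in D])],True,(0,255,0)); G.append(g)
cv2.imwrite("pics/c5.png",np.hstack(G)); print(read_state()["clock"])
E
```

```text
[0.47977903 0.25566673 0.136     ] [0.56118732 0.22824891 0.024     ] 0.08590137486112312 -0.3248619041481433
o [0.55128325 0.23158454] tab [0.48020614 0.25552288]
top weight [([0.7184, -0.2244, 0.0056], 0.51)]
top weight_notch []
top weight_tab []
scene weight [([0.5566, 0.2402, -0.0002], 0.83)]
scene weight_notch [([0.5491, 0.2413, 0.0841], 0.72)]
scene weight_tab [([0.4794, 0.2641, 0.1157], 0.74)]
30.6917
```

View pics/c5.png

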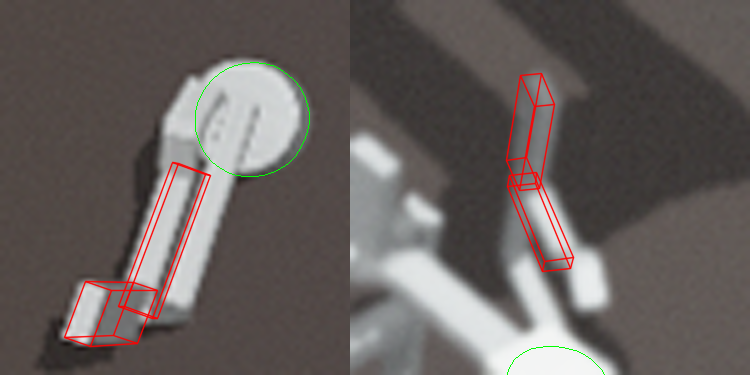

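```bash
python3 - <<'E'
from h import *
yaw=-.326; a=down(yaw+np.pi/2); tab=np.array([.4805,.259])
servo_line(np.r_[.48,.10,.38],v=.3)
move_to(np.r_[tab,.25],a); command_gripper(.6,120)
print(servo_line(np.r_[tab,.099],v=.12,stop_force=10))
m,_=ft(8,.03); print("empty",m)
command_gripper(0,120); s=read_state(); print(s["opening"],s["ft_force"].round(2))
servo_line(np.r_[tab,.13],v=.03); m,_=ft(10,.03); s=read_state(); print(m,s["opening"],s["clock"])
K=cam("scene"); o=s["tool_pos"][:2]+.075*np.array([np.cos(yaw),np.sin(yaw)]); z=s["tool_pos"][2]-.099
print([ (n,[(np.round(q["xyz"],4).tolist(),round(q["conf"],2)) for q in mark_of("scene",n)][:1]) for n in("weight","weight_notch","weight_tab")],o,z)
u,v=380,170; g=np.ascontiguousarray(crop(K[0],u,v,80,80,7)); overlay(g,K,pose(WEIGHT,[*o,z],yaw),u,v,7,(0,0,255)); cv2.imwrite("pics/c6.png",g)
E
```

```text
False
empty [-0.113 -0.318  0.102 -0.021 -0.005 -0.013]
0.10046935223661499 [0.1  0.33 0.13]
[ 0.181  0.048 -1.969  0.036  0.139 -0.009] 0.0985952724895087 37.125
[('weight', [([0.554, 0.2373, 0.0318], 0.94)]), ('weight_notch', [([0.5503, 0.2383, 0.1171], 0.82)]), ('weight_tab', [([0.4815, 0.2627, 0.1479], 0.74)])] [0.5514961  0.23496438] 0.030879923685873306
```

View pics/c6.png

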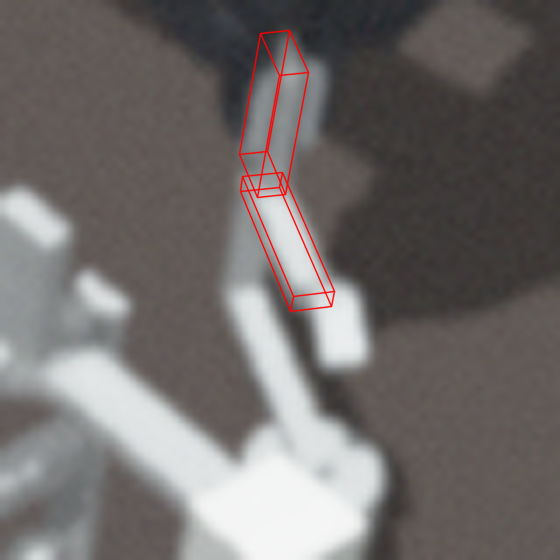

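```bash
python3 - <<'E'
from h import *
S=np.array([.6311,.0481]); y=.15; d=np.array([np.cos(y),np.sin(y)]); a=down(y+np.pi/2); z=.193
p=np.array(read_state()["tool_pos"]); servo_line(p+[0,0,z-p[2]],v=.12)
servo_line(np.r_[S-.165*d,z],v=.2,attitude=a)
servo_line(np.r_[S-(.075+.035)*d,z],v=.1); hold(.2); m,_=ft(8,.03); print(m)
K=cam("scene"); s=read_state(); o=s["tool_pos"][:2]+.075*d; zw=s["tool_pos"][2]-.099
for n in ("link_low","link_top","hook","weight_notch","weight_tab"): print(n,[(np.round(q["xyz"],4).tolist(),round(q["conf"],2)) for q in mark_of("scene",n)])
print(o,zw,s["clock"])
u,v,f=350,160,6; A=crop(K[0],u,v,66,100,f); g=np.ascontiguousarray(A); overlay(g,K,pose(WEIGHT,[*o,zw],y),u,v,f,(0,0,255)); overlay(g,K,pose(LINK,[*S,.2565-.104],y),u,v,f,(0,255,0)); cv2.imwrite("pics/c7.png",np.hstack([A,g]))
E
```

```text
[-0.053 -0.079 -2.158 -0.018  0.118 -0.014]
link_low [([0.5684, -0.1192, 0.0086], 0.88), ([0.5458, -0.2514, -0.0001], 0.72), ([0.5601, -0.3728, 0.0093], 0.6), ([0.6342, 0.0484, 0.1573], 0.56), ([0.7214, -0.2222, 0.0051], 0.19)]
link_top [([0.5661, -0.1185, 0.1056], 0.9), ([0.633, 0.0468, 0.255], 0.76), ([0.5553, -0.3728, 0.1077], 0.73), ([0.7283, 0.2013, -0.0011], 0.28)]
hook [([0.6291, 0.0529, 0.2551], 0.7)]
weight_notch [([0.5934, 0.0466, 0.1802], 0.67)]
weight_tab [([0.5217, 0.0366, 0.2097], 0.68)]
[0.59644749 0.04282037] 0.09410630539995612 40.55
```

View pics/c7.png

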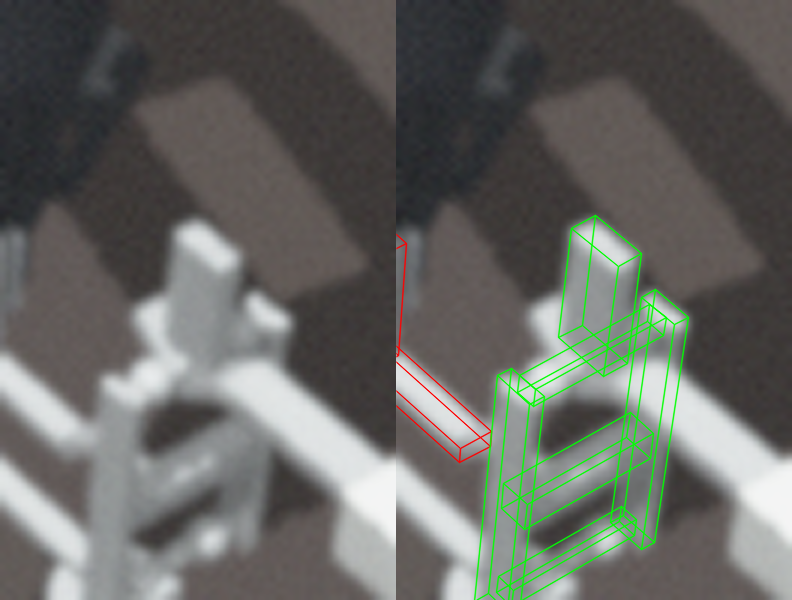

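The link hangs straight, and the link and weight overlays fit to about 1 px. I insert the hook through the lower loop.

```bash
python3 - <<'E'
from h import *
S=np.array([.6311,.0481]); y=.15; d=np.array([np.cos(y),np.sin(y)]); z=.192
print(servo_line(np.r_[S-.075*d,z],v=.03,stop_force=3)); hold(.2); m,_=ft(10,.03); print(m)
K=cam("scene"); s=read_state(); o=s["tool_pos"][:2]+.075*d; zw=s["tool_pos"][2]-.099
for n in ("link_low","link_top","weight_notch","weight_tab"): print(n,[(np.round(q["xyz"],4).tolist(),round(q["conf"],2)) for q in mark_of("scene",n)])
print(o,zw,s["clock"])
u,v,f=345,170,6; A=crop(K[0],u,v,66,100,f); g=np.ascontiguousarray(A); overlay(g,K,pose(WEIGHT,[*o,zw],y),u,v,f,(0,0,255)); overlay(g,K,pose(LINK,[*S,.2555-.104],y),u,v,f,(0,255,0)); cv2.imwrite("pics/c8.png",np.hstack([A,g]))
E
```

```text
False
[-0.087 -0.2   -1.804 -0.013  0.142  0.01 ]
link_low [([0.631, 0.0468, 0.1538], 0.83), ([0.5674, -0.1178, 0.0095], 0.82), ([0.5544, -0.373, 0.0075], 0.63), ([0.7312, 0.2011, 0.0002], 0.57)]
link_top [([0.5666, -0.1185, 0.1058], 0.79), ([0.5524, -0.3671, 0.1029], 0.75), ([0.6333, 0.0493, 0.2517], 0.72)]
weight_notch [([0.6313, 0.0503, 0.18], 0.75)]
weight_tab [([0.5572, 0.0439, 0.2109], 0.65)]
[0.63108068 0.04809284] 0.09299799555336172 42.7
```

View pics/c8.png

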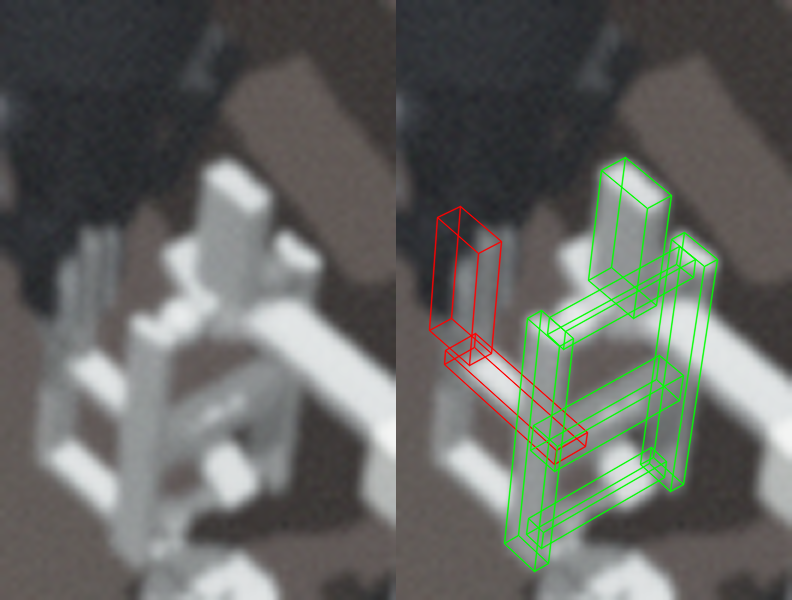

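The weight's hook is inside the lower loop (visible at (225,470)) and nothing is touching. I lower it in steps while watching Fx and Fz.

```bash
python3 - <<'E'
from h import *
S=np.array([.6311,.0481]); y=.15; d=np.array([np.cos(y),np.sin(y)])
for z in (.178,.172,.169,.166,.163):
    servo_line(np.r_[S-.075*d,z],v=.015); m,_=ft(10,.03); print(z,m,read_state()["clock"])
    if m[2]>-.4 or abs(m[0])>2.5: break
E
```

```text
0.178 [ 0.206 -0.205 -2.109 -0.025  0.145  0.018] 44.3167
0.172 [ 0.139 -0.281 -1.785 -0.025  0.123 -0.018] 45.2
0.169 [-0.445 -0.092 -1.6   -0.017  0.094 -0.003] 45.8833
0.166 [ 0.006  0.05  -1.496 -0.02   0.086 -0.006] 46.5667
0.163 [-0.014  0.297 -1.168 -0.02   0.048  0.003] 47.25
```

```bash
python3 - <<'E'
from h import *
S=np.array([.6311,.0481]); y=.15; d=np.array([np.cos(y),np.sin(y)])
for z in (.158,.1555,.154):
    servo_line(np.r_[S-.075*d,z],v=.015); m,_=ft(22,.03); print(z,m,read_state()["clock"])
    if m[2]>0: break
for n in ("weight_notch","link_low","hook"): print(n,marks(n,("scene",)))
E
```

```text
0.158 [-0.039  0.046 -0.351 -0.001  0.007 -0.008] 48.4667
0.1555 [ 0.158 -0.1   -0.012  0.001 -0.014 -0.008] 49.5167
0.154 [ 0.1   -0.016  0.022 -0.004 -0.035  0.002] 50.5
weight_notch [[([0.6311, 0.0553, 0.1408], 0.68)]]
link_low [[([0.5597, -0.371, 0.0108], 0.95), ([0.5684, -0.1175, 0.0068], 0.82), ([0.6341, 0.048, 0.1378], 0.63)]]
hook [[([0.6289, 0.0486, 0.237], 0.73)]]
```

```bash
python3 - <<'E'
from h import *
S=np.array([.6311,.0481]); y=.15; d=np.array([np.cos(y),np.sin(y)])
servo_line(np.r_[S-.075*d,.1565],v=.01); hold(.2); m,_=ft(10,.03); print(m)
command_gripper(0,20); hold(.2); m,_=ft(10,.03); print(m,read_state()["opening"])
for o in (.11,.13,.16,.35): command_gripper(o,20)
hold(.5); m,_=ft(8,.03); print("empty",m,read_state()["opening"])
servo_line(np.r_[S-.19*d,.1565],v=.06); servo_line(np.r_[S-.22*d,.33],v=.15); hold(.5)
for n in ("weight_notch","link_low","link_top","hook","weight"): print(n,marks(n))
G=[]
for c,u,v in (("top",225,150),("scene",350,170)):
    K=cam(c); G.append(crop(K[0],u,v,66,100,6))
cv2.imwrite("pics/c9.png",np.hstack(G)); print(read_state()["clock"])
E
```

```text
[-0.315 -0.092  0.024 -0.001 -0.008  0.002]
[ 0.057 -0.141 -0.2   -0.008 -0.003 -0.007] 0.09945346549917222
empty [ 0.242  0.039 -0.215 -0.002  0.003  0.008] 0.3490575333032914
weight_notch [[([0.6321, 0.0457, 0.1415], 0.83)], [([0.6302, 0.0507, 0.1421], 0.62)]]
link_low [[([0.5559, -0.372, 0.0068], 0.84), ([0.5669, -0.1162, 0.0055], 0.72), ([0.6318, 0.0452, 0.1416], 0.69)], [([0.5579, -0.3741, 0.0071], 0.9), ([0.5688, -0.1181, 0.0063], 0.88), ([0.635, 0.05, 0.1436], 0.67)]]
link_top [[([0.5558, -0.3721, 0.1037], 0.91), ([0.5655, -0.1179, 0.1043], 0.74), ([0.6305, 0.0475, 0.236], 0.72)], [([0.5658, -0.1188, 0.1063], 0.94), ([0.6274, 0.0485, 0.2361], 0.81), ([0.5565, -0.372, 0.1048], 0.74)]]
hook [[([0.6283, 0.0515, 0.2361], 0.69), ([0.6149, 0.0455, 0.247], 0.63)], [([0.7333, 0.2014, 0.0034], 0.67), ([0.6314, 0.05, 0.2397], 0.57)]]
weight [[([0.6279, 0.0503, 0.0559], 0.55), ([0.626, 0.0497, -0.005], 0.34)], [([0.634, 0.0486, 0.0554], 0.55)]]
59.1917
```

View pics/c9.png

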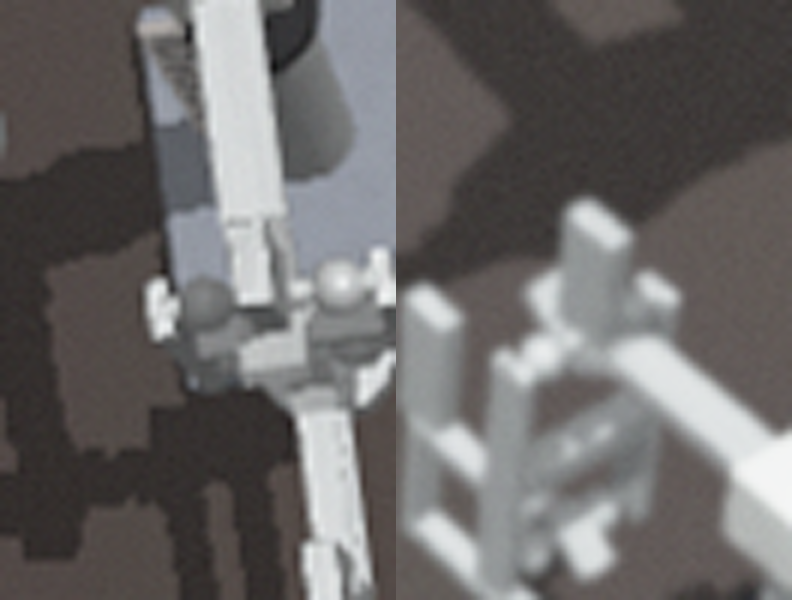

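Both pieces hang straight: the top bar is in the saddle between its beads, and the weight's hook is on the lower bar. The gripper is well clear, so I hand in.

```bash
python3 -c "
from h import *
print(hand_in())"
```

```text
the job is handed in; nothing more can be done
None
```

The link hangs by its upper loop in the stand's hook and the weight hangs from the link's lower loop. Both are released, and the job is handed in at about 59 s on the robot's clock. `hand_in` gave no verdict.

- **Link:** I took the steel link from the rack and threaded its upper loop over the hook. I lowered it until the measured tool load was about zero, then let go. A sideways load of about 2 N showed up in the saddle. I moved the link 0.8 mm to clear it, but about 1.3 N the other way was left when I let go.
- **Weight:** I gripped the tab at 120 N (weight about 2 N) and passed its hook through the lower loop. I lowered it at about 1.5 cm/s or less until force and torque read about zero, then eased the grip open and backed away.
- **Last checks:**
  - **Position:** the networks put `link_top` and the hook at about z = 0.236–0.240, and `weight_notch` and `link_low` at about z = 0.142. The middles agree to about 6 mm or better, against a 10 mm limit. One stray hook report came from the top camera and one from the scene camera.
  - **Clearance:** the weight is about 55 mm above the bench.
  - **Picture:** the last one shows both hanging upright and the gripper clear.
- **Not checked:** hook speed was not measured directly. I did not measure the bottle, beaker and spare again at the end, but no move was planned near them.

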